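Sort the turned shafts and dock the job card

TASK

Clear the grey intake racks: lay every shaft with green tape in a groove of the green rack and every shaft with red tape in a groove of the red rack, one to a groove, each seated squarely on both V supports with its middle about midway between them. When all shafts are sorted, slide the yellow job card flat into the slot of the blue dock until it is fully home, then press the green button on the dock right down to book the batch in. Leave the other things on the bench where they are.

Things in the scene. Friction and masses are not known exactly. Their poses are not given: they have to be found in the camera images.
- intake_a: Grey intake rack, fixed: base plate 100 x 164 x 8 mm (origin: centre of its underside, on the bench) with three 90-degree V grooves along its x, at y = -58, 0, +58 mm. A groove is two 10 mm thick V supports at x = -30 and +30 mm, tops 36 mm above the bench, ridges between grooves as high; between supports it is open down to the base. A seated shaft's axis is 38.4 mm above the origin.
- intake_b: Second grey intake rack, the same in every size as the first (three V grooves along its x axis at y = -58, 0, +58 mm).
- pass_rack: Green pass rack, the same in every size as the grey ones; empty at the start.
- reject_rack: Red reject rack, the same in every size as the grey ones; empty at the start.
- green_1: Passed part: round steel shaft with green tape bands: 26 mm diameter over its middle 90 mm, 18 mm diameter ends, 114 mm long in all, about 0.2 kg; two green bands 11 mm wide either side of the middle. Origin at its centre, its x axis along the shaft. It rolls freely on a flat surface. May be absent.
- green_2: Passed part: round steel shaft with green tape bands: 26 mm diameter over its middle 90 mm, 18 mm diameter ends, 114 mm long in all, about 0.2 kg; two green bands 11 mm wide either side of the middle. Origin at its centre, its x axis along the shaft. It rolls freely on a flat surface. May be absent.
- green_3: Passed part: round steel shaft with green tape bands: 26 mm diameter over its middle 90 mm, 18 mm diameter ends, 114 mm long in all, about 0.2 kg; two green bands 11 mm wide either side of the middle. Origin at its centre, its x axis along the shaft. It rolls freely on a flat surface. May be absent.
- red_1: Rejected part: round steel shaft with red tape bands: 26 mm diameter over its middle 90 mm, 18 mm diameter ends, 114 mm long in all, about 0.2 kg; two red bands 11 mm wide either side of the middle. Origin at its centre, its x axis along the shaft. It rolls freely on a flat surface. May be absent.
- red_2: Rejected part: round steel shaft with red tape bands: 26 mm diameter over its middle 90 mm, 18 mm diameter ends, 114 mm long in all, about 0.2 kg; two red bands 11 mm wide either side of the middle. Origin at its centre, its x axis along the shaft. It rolls freely on a flat surface. May be absent.
- red_3: Rejected part: round steel shaft with red tape bands: 26 mm diameter over its middle 90 mm, 18 mm diameter ends, 114 mm long in all, about 0.2 kg; two red bands 11 mm wide either side of the middle. Origin at its centre, its x axis along the shaft. It rolls freely on a flat surface. May be absent.
- card: Job card: a rigid yellow case with a white paper face, 100 mm long (its x) x 50 mm wide (its y) x 14 mm thick, about 0.1 kg, lying flat on the bench, paper up. Origin: centre of its underside. Either end may go into the dock first; hold it near its rear end while sliding it in.
- dock: Blue fixed card dock, clear roof, button on top: level slot 53 mm wide, 17 high, 50 deep; floor 12 mm, roof top 34 mm above the bench; flared lips stand 10 mm out all round the mouth. Origin: bench level, below mid-mouth; x points into the slot, away from the robot. Card pushed in to the back stop: its origin is at x 0, y 0, z 12 mm in this frame, 50 mm of it sticking out.
- book_button (a joint): Green round push button, 24 mm diameter, on the dock's roof: 0 = up, 0.006 m = fully down; about 4 N presses it fully, and it springs back.
- book_button_top (a point): Centre of the green button's top face, 52 mm above the bench when up, 36 mm in from the dock's mouth; it is pressed straight down.
- wrench: Bystander: spanner lying on the bench. Origin near the middle of its length.
- brush: Bystander: bench brush lying on the bench. Origin near the middle of its length.
- oil_bottle: Bystander: white oil can, 56 mm diameter, 100 mm high. Origin: centre of its underside.
- tip_box: Bystander: orange box of cutting tips, 60 x 90 x 30 mm. Origin: centre of its underside.
- gauge_block: Bystander: steel block 35 x 30 x 20 mm. Origin: centre of its underside.
- tape_tin: Bystander: round tin, 60 mm diameter, 22 mm high. Origin: centre of its underside.
- pen_cup: Bystander: black cup, 70 mm diameter, 90 mm high. Origin: centre of its underside.

How it is judged:
By the outcome, as a careful person would: the job done as asked, in the order asked, and still so for the second after the job is handed in, with the robot touching nothing.
Of green_1, green_2, green_3, red_1, red_2, red_3 only 4 to 6 are there at a start; the rules pass over those that are not, and their reading is None.
At some moment in a run one of card may be knocked a few centimetres aside while the robot is not near it.
Once in a run the grip may slacken for a moment while it holds something.
It also fails if it takes over 210 s, if anything falls off the work surface, if the arm or the gripper's body presses on something with over 40 N, if the wrist force passes 120 N, or if a joint passes its speed limit or range.

ROBOT

A 7-joint arm with a two-finger parallel gripper is mounted at the origin on the work surface. World frame = base frame: x ahead of the robot, y to its left, z up, the work surface at z = 0. Lengths are in mm, angles in rad, forces in N, time in s.
With the tool pointing down it reaches from about 425 to 875 mm from the base axis. Payload 4.7 kg.
Tool frame: the origin (TCP) lies at the very end of the fingers, on their centre line; the grasp point (between the pads) lies 19 mm behind it; z points along the fingers, y is the line along which they close (so a half turn about z gives the same grasp; the last joint's range is limited). The gripper opens to 85 mm and grips with 20 to 120 N. Pads are 22 mm wide; open, the fingers measure 114 mm over their backs; the gripper's body (76 mm by 85 mm) begins 54 mm behind the grasp point. The pads swing forward as they close: fully open they stand 13 mm farther back than shut.
Start: joints at [-1.092, 0.321, -0.07, 1.45, 0.023, 1.371, -0.057], TCP at [291.387, 581.049, 231.349] pointing down, gripper open.
Joint ranges: [-2.86, 2.86], [-0.3, 2.09], [-1.38, 1.24], [0.06, 2.45], [-1.56, 4.7], [0.09, 2.05], [-2.69, 2.69]. Speed limits (rad/s): [2.57, 2.57, 3.14, 3.14, 3.14, 3.14, 3.14].

INTERFACE

Orientations are given as a rotation vector (axis times angle).
In Python, from workcell import * gives the robot as it stands.
- The arm moves only by the tool send_rows, never from a script. Its argument "increments" is a list of rows, each a list of 3 entries, a list of its own where there are three numbers: the opening, from -1 (shut) to 1 (fully open), then the shift along the tool's x, y, z in m, then the turn about the tool's z in degrees. A call has 1 to 20 rows; each row shifts and turns the commanded pose from where the row before left it, along the tool's axes as they then stand; what a row does not reach is not made up. A row lasts 1/10 s, in which the tool goes at most 50 mm and 8.59 degrees, less where a joint would pass 70% of its speed; a pose out of reach is approached as far as the arm can. A call is refused whole if a number of a shift passes 0.05 or a number of a turn 8.59, either way. A call with a gripper value outside its range is refused whole. The fingers move at their own pace and stop on an object; "force" is the grip in N (left out, the last holds). Time passes only in rows, so rows that do not move let the fingers close. It gives the time, the measured TCP pose, the force, the opening and the grip force at its end, in the units of the state.
- sense(): the state, without advancing time (a new reading comes with each control period).
- read_camera(name): name is "scene" or "top" or "wrist"; returns the picture (420x560x3 uint8, red, green, blue); there is no depth.
- calibration(name): a dict with "K" (3x3 intrinsics, pixels), "xyz" and "orientation" of the camera in the world. Camera axes: x right, y down, z forward; pixel columns grow to the right and rows downward; lengths in mm; the calibration is good to about 2 mm. A picture is of the moment at which its call begins: read the wrist's pose just before it. calibration takes no time and is no camera call; for the wrist camera it gives the pose at the moment of the call.
- job_done(): hands the job in; it is judged then, once.
The state is a dict: "time_s": time; "joints": joint angles; "joint_velocities": joint speeds; "effort": joint torques, N m; "ee_pos": TCP position; "ee_rot": TCP orientation; "force": force on the tool from outside, world axes, zero at the start; "moment": the same for the moment, N m; "opening": finger opening in mm; "finger_force": force on a finger pad.
Only numpy, scipy, OpenCV 4.12 (cv2) and the standard library are available. Lean on these libraries where they do the work, as an engineer would, in place of code of your own. Each camera call takes 0.05 s, during which the arm holds its last target. There are 200 camera calls.

## Working session

There is one attempt and no reset: what is moved stays moved. The work goes in short steps, Python scripts to look and compute and a tool call to move; the robot and the scene stay as the last step left them, time stands still between calls to the robot, and variables do not carry over. Pictures are saved under pics/ and viewed, at most 14 in all, crops included, and the job is handed in when it is done.

Besides the shell and the picture viewer there is one more tool, called after "Call:" as a command line: name --argument value ..., lists and objects as JSON in quotes. send_rows: Moves the arm, as the interface text tells. Its arguments: {"type":"object","properties":{"increments":{"type":"array"},"force":{"type":"number"}},"required":["increments"]}

```bash
ls; mkdir -p pics; cat > h.py <<'E'
from workcell import *
import numpy as np, cv2
from scipy.spatial.transform import Rotation as R
def cal(n):
    c=calibration(n); o=np.array(c["orientation"],float)
    M=R.from_rotvec(o).as_matrix() if o.size==3 else o
    return np.array(c["K"],float),np.array(c["xyz"],float),M
def ray(c,p):
    K,t,M=c; d=M@np.linalg.solve(K,[p[0],p[1],1.]); return t,d/np.linalg.norm(d)
def onz(c,p,z):
    t,d=ray(c,p); return t+d*(z-t[2])/d[2]
def proj(c,X):
    K,t,M=c; q=(np.atleast_2d(X)-t)@M@K.T; return q[:,:2]/q[:,2:]
def tri(obs):
    A=np.zeros((3,3));b=np.zeros(3)
    for c,p in obs:
        t,d=ray(c,p);P=np.eye(3)-np.outer(d,d);A+=P;b+=P@t
    return np.linalg.solve(A,b)
def snap(n,f):
    c=cal(n);im=read_camera(n);cv2.imwrite(f"pics/{f}.png",im[:,:,::-1]);return c,im
E
python3 - <<'E'
from h import *
s=sense();print(s)
for n in("scene","top","wrist"):
    c,im=snap(n,n+"0");print(n,c)
E
```

```text
pics
{'time_s': 0.0, 'joints': array([-1.09187776,  0.32180449, -0.07009782,  1.45166444,  0.02261839,
        1.37078454, -0.05692569]), 'joint_velocities': array([-0.00044385,  0.00107113, -0.00060301,  0.00024128, -0.00117312,
        0.00061046, -0.00166571]), 'effort': array([-3.87270973e-05, -4.93575740e+01, -3.82170668e-01, -3.14322174e+01,
        1.29526851e-02,  1.15481269e-02,  3.33559015e-06]), 'ee_pos': array([291.17484613, 580.54356323, 230.24092246]), 'ee_rot': array([-7.23473844e-01, -3.05682130e+00,  2.89876280e-03]), 'force': array([-0.43078877, -0.55169082,  0.7305113 ]), 'moment': array([-0.02829318, -0.02409512,  0.06543799]), 'finger_force': 0.0, 'opening': 85.7597425084535}
scene (array([[528.54904117,   0.        , 273.85969653],
       [  0.        , 528.54904117, 208.84206379],
       [  0.        ,   0.        ,   1.        ]]), array([1423.6352342 , -452.53867316,  830.89157868]), array([[ 0.44603699,  0.55439163, -0.70263855],
       [ 0.89496029, -0.28491081,  0.34332478],
       [-0.00985293, -0.78196915, -0.62323926]]))
top (array([[453.32410373,   0.        , 276.58948397],
       [  0.        , 453.32410373, 203.90221536],
       [  0.        ,   0.        ,   1.        ]]), array([ 464.9769391 ,  -24.70815485, 1167.84130799]), array([[-0.00162468, -0.99785392,  0.06545929],
       [-0.99996443,  0.0021629 ,  0.00815221],
       [-0.0082763 , -0.06544372, -0.99782194]]))
wrist (array([[298.43505406,   0.        , 275.70705403],
       [  0.        , 298.43505406, 215.3005929 ],
       [  0.        ,   0.        ,   1.        ]]), array([231.81639041, 610.50501723, 372.77696887]), array([[ 0.44847675,  0.86240069,  0.23480556],
       [ 0.89379296, -0.43223598, -0.11960857],
       [-0.00165911,  0.26350922, -0.96465545]]))
```

View pics/scene0.png

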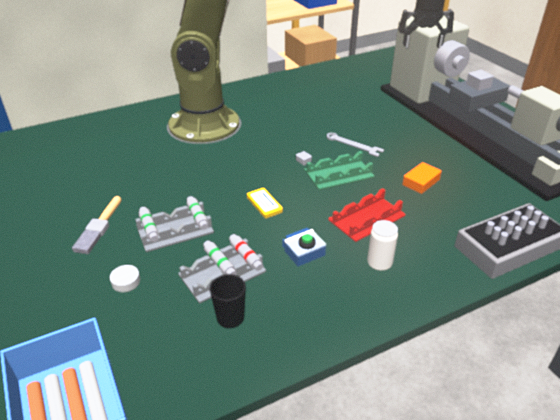

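View pics/top0.png

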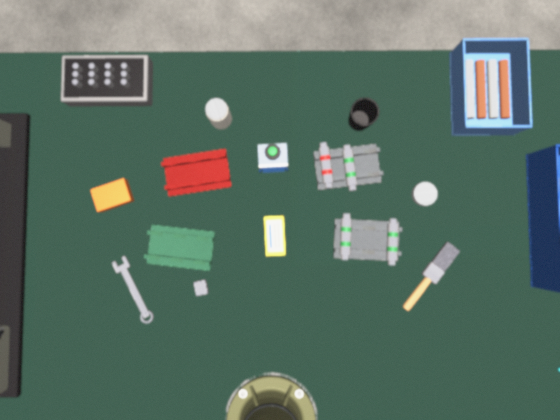

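The overview pictures show four shafts. In the top view, the red one is at about (326,165), and the green ones are at (350,166), (346,236) and (393,242). The green rack is at (180,247), the red rack at (197,172), the card at (275,236) and the dock at (273,157). I'll bring the wrist camera over the middle of the bench and align the tool with the world axes.

Call:
send_rows --increments '[[1,[0,0,-0.025],-6.65],[1,[0,0,-0.025],-6.65],[1,[0,0,-0.025],-6.65],[1,[0,0,-0.025],-6.65],[1,[-0.0145,-0.0445,0],0],[1,[-0.0145,-0.0445,0],0],[1,[-0.0145,-0.0445,0],0],[1,[-0.0145,-0.0445,0],0],[1,[-0.0145,-0.0445,0],0],[1,[-0.0145,-0.0445,0],0],[1,[-0.0145,-0.0445,0],0],[1,[-0.0145,-0.0445,0],0],[1,[-0.0145,-0.0445,0],0],[1,[-0.0145,-0.0445,0],0],[1,[-0.0145,-0.0445,0],0],[1,[-0.0145,-0.0445,0],0],[1,[-0.0145,-0.0445,0],0],[1,[0,0,0],0],[1,[0,0,0],0],[1,[0,0,0],0]]' --force 40

```text
time_s: 2.15
ee_pos: [479.3, 3.8, 331.1]
ee_rot: [0.002, -3.141, -0.001]
force: [-0.1, 1.0, 0.3]
opening: 85.2
finger_force: 0.0
```

```bash
python3 - <<'E'
from h import *
import pickle
c,im=snap("wrist","w1");pickle.dump((c,im),open("w1.pkl","wb"));print(c[1],c[2])
for n in("top","scene"):
    pickle.dump((cal(n),read_camera(n)),open(n+".pkl","wb"))
E
```

```text
[412.84296629   3.58820701 473.56568717] [[-1.07224482e-03  9.64842130e-01  2.62827917e-01]
 [ 9.99999402e-01  9.77454440e-04  4.91405021e-04]
 [ 2.17225953e-04  2.62828286e-01 -9.64842601e-01]]
```

Call:
send_rows --increments '[[1,[-0.005,-0.04,0],0],[1,[-0.005,-0.04,0],0],[1,[-0.005,-0.04,0],0],[1,[-0.005,-0.04,0],0],[1,[-0.005,-0.04,0],0],[1,[0,0,0],0],[1,[0,0,0],0],[1,[0,0,0],0]]'

```text
time_s: 3.1
ee_pos: [504.9, -195.5, 331.1]
ee_rot: [0.004, -3.141, -0.002]
force: [-0.0, 0.4, 0.2]
opening: 85.5
finger_force: 0.0
```

View pics/w1.png

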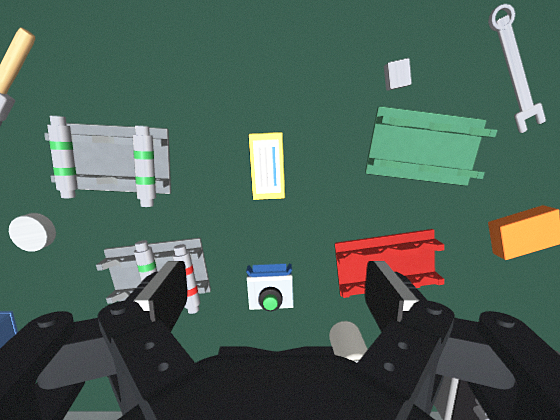

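The wrist view shows all the items, with image rows increasing along +X. The four shafts are at about (62,157), (144,165), (145,262) and (185,280), the card at (267,166), the dock mouth near (270,270), the green rack at (430,146) and the red rack at (390,264).

```bash
python3 - <<'E'
from h import *
import pickle
c,im=snap("wrist","w2");pickle.dump((c,im),open("w2.pkl","wb"))
E
```

Call:
send_rows --increments '[[1,[0.001,0.05,0],0],[1,[0.001,0.05,0],0],[1,[0.001,0.05,0],0],[1,[0.001,0.05,0],0],[1,[0.001,0.05,0],0],[1,[0.001,0.05,0],0],[1,[0.001,0.05,0],0],[1,[0.001,0.05,0],0],[1,[0,0,0],0],[1,[0,0,0],0],[1,[0,0,0],0]]'

```text
time_s: 4.25
ee_pos: [496.5, 201.9, 331.5]
ee_rot: [0.001, 3.141, -0.001]
force: [-0.5, -0.6, -0.5]
opening: 85.6
finger_force: 0.0
```

```bash
cat > m.py <<'E'
from h import *
import pickle
def masks(im):
    h=cv2.cvtColor(im,cv2.COLOR_RGB2HSV).astype(int);H,S,V=h[...,0],h[...,1],h[...,2]
    return dict(gband=(abs(H-62)<12)&(S>150)&(V>130), rband=((H<8)|(H>172))&(S>150)&(V>110),
      yel=(abs(H-29)<6)&(S>130)&(V>130), grack=(abs(H-72)<16)&(S>70)&(S<190)&(V>85), blue=(abs(H-110)<12)&(S>120)&(V>50))
def blobs(m,lo=12,hi=1e9):
    n,l,s,c=cv2.connectedComponentsWithStats(m.astype(np.uint8))
    return [(int(s[i,4]),np.round(c[i],1).tolist(),s[i,:4].tolist()) for i in range(1,n) if lo<=s[i,4]<=hi]
E
python3 - <<'E'
from m import *
c,im=snap("wrist","w3");pickle.dump((c,im),open("w3.pkl","wb"))
for w in("w1","w2","w3"):
    c,im=pickle.load(open(w+".pkl","rb"));M=masks(im);print(w,c[1].round(1))
    for k in M:
        print(k,[(a,p,b,onz(c,p,45)[:2].round(0).tolist()) for a,p,b in blobs(M[k],25)])
w2=cv2.imread("pics/w2.png");w3=cv2.imread("pics/w3.png")
cv2.imwrite("pics/w23.png",cv2.resize(np.vstack([w2[:330],w3[:330]]),None,fx=.9,fy=.9))
E
```

```text
w1 [412.8   3.6 473.6]
gband [(32, [67.4, 170.7], [63, 168, 9, 7], [464.0, -294.0]), (26, [149.3, 180.0], [146, 177, 7, 7], [477.0, -179.0])]
rband [(3989, [388.0, 258.8], [335, 229, 109, 69], [599.0, 178.0]), (46, [188.9, 270.1], [185, 266, 8, 9], [619.0, -132.0]), (62, [191.6, 291.3], [187, 286, 10, 11], [656.0, -131.0])]
yel []
grack [(146821, [285.9, 152.3], [0, 0, 560, 362], [438.0, 18.0]), (53, [500.5, 13.7], [496, 10, 11, 10], [267.0, 286.0]), (155, [143.2, 154.5], [134, 151, 20, 8], [441.0, -183.0]), (143, [144.2, 180.3], [135, 176, 19, 9], [477.0, -186.0]), (109, [146.1, 267.3], [137, 262, 18, 10], [614.0, -199.0]), (186, [269.9, 302.2], [263, 295, 15, 16], [675.0, -5.0]), (1170, [95.9, 396.6], [69, 376, 52, 35], [865.0, -316.0])]
blue [(68, [274.0, 165.1], [273, 147, 3, 38], [456.0, 1.0]), (505, [268.5, 269.8], [246, 264, 46, 13], [618.0, -7.0]), (437, [6.6, 326.6], [0, 311, 17, 37], [721.0, -442.0])]
w2 [ 438.5 -195.9  473.6]
gband [(26, [205.4, 126.0], [202, 123, 7, 7], [428.0, -292.0]), (25, [289.6, 135.9], [287, 133, 6, 7], [441.0, -176.0])]
rband [(4073, [506.1, 243.7]
[... 1550 characters left out ...]
yel [(55, [384.4, 217.3], [376, 208, 28, 27], [550.0, 364.0])]
grack [(148181, [286.1, 147.9], [0, 0, 560, 362], [449.0, 216.0]), (30, [355.0, 1.8], [352, 0, 9, 7], [271.0, 301.0]), (98, [5.6, 142.6], [0, 139, 13, 8], [442.0, -176.0]), (133, [7.8, 168.5], [0, 165, 18, 8], [478.0, -181.0]), (136, [18.1, 256.5], [8, 251, 21, 11], [613.0, -198.0]), (129, [26.1, 277.6], [16, 272, 20, 11], [649.0, -193.0]), (162, [553.2, 343.3], [542, 338, 18, 17], [771.0, 669.0]), (832, [96.5, 392.3], [73, 376, 45, 28], [873.0, -118.0]), (229, [467.6, 395.5], [460, 381, 19, 23], [881.0, 544.0])]
blue [(88, [142.9, 153.7], [139, 135, 9, 39], [457.0, 14.0]), (487, [148.1, 259.8], [124, 254, 52, 13], [619.0, 3.0])]
```

View pics/w23.png

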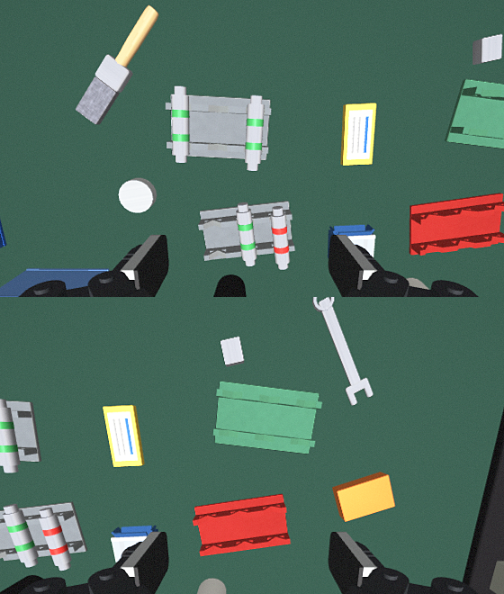

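Both views show the objects clearly, with only the parts near the fingers hidden. Next I'll fit the models to the colour silhouettes.

```bash
python3 - <<'E'
from m import *
c,im=pickle.load(open("w1.pkl","rb"));h=cv2.cvtColor(im,cv2.COLOR_RGB2HSV)
for n,(u,v) in dict(bench=(330,60),bench2=(220,220),bench3=(60,330),grack=(430,146),grackV=(380,118),band=(62,145),band2=(62,172),bandside=(53,146),band3=(146,267),yel=(253,165),yel2=(267,136),dockblue=(268,269),red=(390,264)).items(): print(n,h[v-1:v+2,u-1:u+2].reshape(-1,3).mean(0).round(0),h[v-1:v+2,u-1:u+2].reshape(-1,3).std(0).round(0))
print(h[165,244:290].tolist()); print(h[150,44:80].tolist())
big=cv2.resize(im[225:325,235:305],None,fx=5,fy=5,interpolation=cv2.INTER_CUBIC)
top=pickle.load(open("top.pkl","rb"))[1];b2=cv2.resize(top[130:270,250:300],None,fx=4,fy=3.57,interpolation=cv2.INTER_CUBIC)
cv2.imwrite("pics/dock.png",np.hstack([big,b2[:500]])[:,:,::-1])
E
```

```text
bench [78. 99. 99.] [1. 5. 2.]
bench2 [79. 95. 99.] [1. 4. 3.]
bench3 [111.  36.  37.] [19. 18.  4.]
grack [ 75. 106. 180.] [1. 2. 3.]
grackV [ 72. 100.  72.] [2. 8. 7.]
band [ 66. 149. 207.] [ 0.  3. 10.]
band2 [ 68. 116. 247.] [1. 7. 4.]
bandside [ 67. 146. 234.] [0. 2. 2.]
band3 [ 67. 139. 235.] [1. 7. 7.]
yel [ 30.  71. 255.] [ 0. 38.  0.]
yel2 [ 30.  91. 255.] [0. 2. 0.]
dockblue [108. 169. 189.] [0. 3. 2.]
red [  1. 191. 230.] [0. 4. 2.]
[[77, 96, 101], [78, 100, 99], [77, 92, 103], [79, 99, 95], [77, 101, 98], [87, 119, 86], [27, 119, 94], [30, 96, 255], [30, 87, 255], [30, 103, 255], [30, 27, 255], [0, 0, 255], [120, 1, 255], [30, 1, 255], [0, 0, 255], [45, 2, 253], [0, 0, 243], [30, 1, 255], [0, 0, 255], [30, 1, 255], [0, 0, 255], [30, 1, 252], [0, 0, 243], [30, 1, 255], [30, 1, 255], [30, 1, 255], [30, 1, 255], [30, 1, 255], [0, 0, 255], [100, 100, 255], [101, 133, 255], [99, 81, 255], [30, 1, 255], [30, 1, 255], [0, 0, 255], [30, 2, 255], [30, 78, 255], [30, 99, 255], [30, 95, 255], [29, 145, 183], [87, 155, 74], [83, 94, 100], [79, 97, 97], [77, 97, 100], [79, 100, 97], [77, 93, 101]]
[[78, 98, 101], [78, 96, 101], [78, 90, 99], [79, 103, 97], [79, 106, 91], [78, 102, 90], [78, 88, 78], [130, 28, 239], [135, 23, 244], [134, 22, 240], [135, 23, 240], [137, 24, 243], [139, 23, 240], [136, 23, 241], [137, 22, 240], [139, 26, 240], [137, 27, 240], [137, 24, 244], [137, 22, 247], [143, 19, 240], [143, 20, 234], [145, 21, 218], [143, 21, 203], [141, 22, 185], [152, 23, 157], [153, 16, 141], [158, 23, 120], [150, 17, 91], [156, 17, 76], [108, 21, 185], [104, 20, 192], [101, 23, 187], [101, 19, 188], [106, 20, 187], [100, 21, 182], [104, 18, 186]]
```

View pics/dock.png

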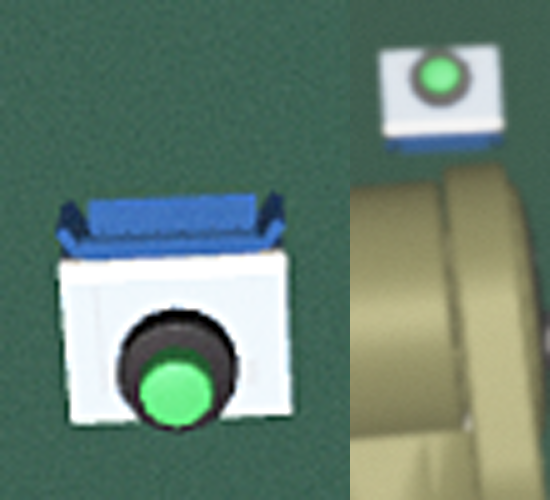

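The close-up shows the dock roof corners in w1 at about (247,277), (292,275), (293,307) and (249,310), with the button top at (270.4,303.6). It shows the blue lip floor toward the robot.

```bash
cat > fit.py <<'E'
from m import *
from scipy.optimize import minimize
def T(P,q,z=0):
    a=q[2];P=np.asarray(P,float);return np.c_[q[0]+np.cos(a)*P[:,0]-np.sin(a)*P[:,1],q[1]+np.sin(a)*P[:,0]+np.cos(a)*P[:,1],P[:,2]+z]
def boxpts(x0,x1,y0,y1,z0,z1): return [(x,y,z) for x in(x0,x1) for y in(y0,y1) for z in(z0,z1)]
def rackparts():
    prof=[(-82,0),(-82,36)]
    for g in(-58,0,58): prof+=[(g-16,36),(g,20),(g+16,36)]
    prof+=[(82,36),(82,0)]
    hulls=[boxpts(-50,50,-82,82,0,8)]
    for s in(-30,30):
        for y0,y1 in((-82,-74),(-42,-16),(16,42),(74,82)): hulls.append(boxpts(s-5,s+5,y0,y1,0,36))
        for g in(-58,0,58):
            for k in(-1,1):
                hulls.append([(x,g+k*y,z) for x in(s-5,s+5) for y,z in((0,0),(0,20),(16,36),(16,0))])
    return hulls
def render(c,hulls,q,S=4,z=0,shape=(420,560)):
    m=np.zeros((shape[0]*S,shape[1]*S),np.uint8)
    for h in hulls:
        p=(proj(c,T(h,q,z))+.5)*S
        cv2.fillConvexPoly(m,cv2.convexHull(np.round(p).astype(np.int32)),255)
    return cv2.resize(m,shape[::-1],interpolation=cv2.INTER_AREA)/255.
def fit(views,hulls,q0,pad=25,free_z=False,sig=1.5):
    prep=[]
    for c,m in views:
        r=render(c,hulls,q0,1);r=cv2.dilate(r,np.ones((2*pad+1,)*2));prep.append((c,cv2.GaussianBlur(m.astype(np.float32)*(r>0),(0,0),sig)))
    f=lambda v:sum(((cv2.GaussianBlur(render(c,hulls,[v[0],v[1],v[2]/100],2,v[3] if free_z else 0),(0,0),sig)-m)**2).sum() for c,m in prep)
    x0=[q0[0],q0[1],q0[2]*100]+([0] if free_z else [])
    sim=[x0]+[np.array(x0)+d for d in np.diag([8,8,8,8])[:len(x0),:len(x0)]]
    r=minimize(f,x0,method="Nelder-Mead",options=dict(xatol=.05,fatol=.05,maxiter=150,initial_simplex=sim))
    n=sum(m.sum() for _,m in prep);return np.array([r.x[0],r.x[1],r.x[2]/100,*(r.x[3:])]),r.fun/n
def hsv(im): 
    h=cv2.cvtColor(im,cv2.COLOR_RGB2HSV).astype(int);return h[...,0],h[...,1],h[...,2]
def mk(im):
    H,S,V=hsv(im)
    return dict(g=(abs(H-67)<5)&(S>112)&(V>110),r=((H<8)|(H>172))&(S>120)&(V>90),
      grack=(abs(H-74)<8)&(S>60)&(V>125),card=((abs(H-30)<5)&(S>15)&(V>150))|(V>225))
E
cat > a.py <<'E'
from fit import *
W={w:pickle.load(open(w+".pkl","rb")) for w in("w1","w2","w3")}
M={w:mk(W[w][1]) for w in W}
V=lambda k,ws:[(W[w][0],M[w][k]) for w in ws]
for n,k,q0,ws in(("green rack","grack",(441,218,-.1),("w1","w3")),("red rack","r",(620,185,.1),("w1","w3"))):
    print(n,*fit(V(k,ws),rackparts(),q0,free_z=True),*fit(V(k,ws),rackparts(),q0))
cb=[boxpts(-50,50,-25,25,0,14)]
print("card",*fit(V("card",("w1","w2","w3")),cb,(457,-8,.03),pad=12,free_z=True),*fit(V("card",("w1","w2","w3")),cb,(457,-8,.03),pad=12))
for k in "gr":
    for w in W: print(w,k,[(a,p,onz(W[w][0],p,38.4)[:2].round(1).tolist()) for a,p,b in blobs(M[w][k],60,400)])
D=[(247,277.4),(292.2,275),(293.4,307.4),(249.4,309.6)]
P=[onz(W["w1"][0],p,34) for p in D];print("dock roof",np.round(P,1).tolist(),"btn",onz(W["w1"][0],(270.4,303.6),52).round(1))
E
python3 a.py
```

```text
green rack [ 4.31393350e+02  2.31177691e+02 -1.13845139e-01 -2.79448137e+00] 0.01169282761207326 [ 4.31735898e+02  2.30635553e+02 -1.14325794e-01] 0.012841599884135826
red rack [ 6.26773744e+02  1.90994323e+02  1.58547270e-01 -5.44158191e+00] 0.09873228073740685 [6.24319429e+02 1.89857990e+02 1.41324988e-01] 0.10123874571937973
card [ 4.60452831e+02 -1.04677740e+01  5.33839412e-02  4.17849326e+00] 0.03179399941770621 [ 4.60731602e+02 -9.98384141e+00  3.86589197e-02] 0.03841840780330927
w1 g [(128, [59.2, 145.0], [428.2, -303.7]), (64, [146.9, 155.0], [442.1, -180.8]), (124, [62.7, 170.9], [464.9, -305.6]), (72, [148.5, 180.2], [478.3, -182.5]), (96, [145.8, 267.4], [617.3, -202.2]), (152, [269.8, 303.1], [680.9, -5.7])]
w2 g [(63, [277.7, 135.3], [440.3, -192.8]), (63, [205.0, 153.0], [465.0, -296.6]), (104, [272.4, 252.1], [616.8, -200.4]), (95, [275.1, 273.8], [654.0, -196.1])]
w3 g [(75, [4.9, 142.1], [441.1, -182.6]), (76, [9.3, 167.9], [477.5, -184.9]), (109, [17.3, 256.7], [616.3, -205.1]), (105, [25.3, 278.0], [653.2, -200.7])]
w1 r [(67, [191.7, 291.4], [659.6, -132.5])]
w2 r [(107, [310.2, 256.5], [624.1, -141.0]), (100, [312.4, 277.6], [660.5, -136.3])]
w3 r [(137, [57.9, 260.2], [622.3, -142.3]), (131, [65.2, 281.1], [658.7, -137.6])]
dock roof [[636.8, -42.5, 34.0], [632.5, 30.5, 34.0], [691.6, 33.5, 34.0], [695.9, -40.0, 34.0]] btn [673.4  -4.5  52. ]
```

```bash
cat > b.py <<'E'
from fit import *
W={w:pickle.load(open(w+".pkl","rb")) for w in("w1","w2","w3")}
def bm(im,k):
    H,S,V=hsv(im);m=(abs(H-66)<6)&(S>85)&(V>60) if k=="g" else ((H<8)|(H>172))&(S>80)&(V>50)
    return cv2.morphologyEx(m.astype(np.uint8),cv2.MORPH_OPEN,np.ones((2,2)))
close=lambda m:cv2.morphologyEx(m.astype(np.uint8),cv2.MORPH_CLOSE,np.ones((9,9)))
for z in(True,False): print("red rack",*fit([(W["w3"][0],close(bm(W["w3"][1],"r")))],rackparts(),(624,190,.14),free_z=z))
for z in(True,False): print("green rack",*fit([(W[w][0],close(mk(W[w][1])["grack"])) for w in("w3","w1")],rackparts(),(432,231,-.11),free_z=z))
near={"gA1":(428,-303),"gA2":(465,-305),"gB1":(442,-184),"gB2":(478,-184),"gC1":(617,-202),"gC2":(654,-198),"r1":(623,-142),"r2":(659,-137)}
res={}
for n,xy in near.items():
    ob=[]
    for w in W:
        c,im=W[w]
        for a,p,b in blobs(bm(im,n[0]),70,320):
            if np.hypot(*(onz(c,p,38.4)[:2]-xy))<12: ob.append((c,p));print(n,w,a,b,onz(c,p,38.4)[:2].round(1))
    if len(ob)>1: res[n]=tri(ob);print(n,"tri",res[n].round(1))
E
python3 b.py
```

```text
red rack [ 6.27328005e+02  1.91405596e+02  1.54193089e-01 -1.69517550e+00] 0.001102451811943815
red rack [6.26261101e+02 1.91600606e+02 1.49830858e-01] 0.001774171661306622
green rack [ 4.31566363e+02  2.31289030e+02 -1.15394126e-01 -2.32726409e+00] 0.003156911383061523
green rack [ 4.31188997e+02  2.30579232e+02 -1.13782866e-01] 0.0043093554095587775
gA1 w1 179 [50, 142, 24, 9] [ 430.  -300.9]
gA1 w2 156 [192, 123, 19, 9] [ 429.1 -299.9]
gA1 tri [ 429.5 -299.2   40.9]
gA2 w1 168 [54, 168, 23, 9] [ 466.7 -302.6]
gA2 w2 148 [192, 150, 19, 8] [ 465.7 -302.2]
gA2 tri [ 466.1 -301.9   39.4]
gB1 w1 155 [135, 152, 20, 8] [ 442.8 -184.3]
gB1 w2 151 [275, 133, 19, 9] [ 442.2 -184.2]
gB1 w3 128 [0, 140, 16, 8] [ 443.1 -179.3]
gB1 tri [ 442.8 -184.7   33.7]
gB2 w1 148 [136, 178, 20, 8] [ 479.9 -186.6]
gB2 w2 139 [274, 159, 18, 9] [ 479.1 -185.5]
gB2 w3 157 [0, 166, 21, 8] [ 479.5 -185.1]
gB2 tri [ 479.5 -185.8   38.3]
gC1 w1 111 [139, 263, 18, 10] [ 618.6 -199.5]
gC1 w2 110 [265, 249, 17, 9] [ 619.  -198.8]
gC1 w3 144 [9, 252, 22, 11] [ 617.2 -201.2]
gC1 tri [ 617.  -198.6   41.3]
gC2 w2 100 [268, 271, 17, 8] [ 655.7 -194.3]
gC2 w3 137 [18, 272, 21, 12] [ 653.7 -196.2]
gC2 tri [ 653.5 -194.3   40.8]
r1 w2 119 [303, 253, 17, 9] [ 625.8 -139.4]
r1 w3 152 [48, 255, 22, 12] [ 624.  -140.9]
r1 tri [ 624.1 -139.7   40.3]
r2 w1 77 [188, 287, 11, 11] [ 661.2 -130.5]
r2 w2 112 [305, 274, 17, 9] [ 662.5 -134.6]
r2 w3 145 [56, 276, 21, 12] [ 660.5 -136.3]
r2 tri [ 660.6 -133.3   39.9]
```

```bash
python3 - <<'E'
from fit import *
W={w:pickle.load(open(w+".pkl","rb")) for w in("w1","w2","w3")}
R0=rackparts()
for n,sh,yaw,q0,ws in(("near",[(447.9,-301.2),(461.1,-185.2)],-.048,(455,-243,-.048),("w1","w2")),("far",[(636.3,-197.5),(642.8,-137.5)],.125,(632,-197,.125),("w2",))):
    prep=[]
    for w in ws:
        c,im=W[w];H,S,V=hsv(im);m=(S<60)&(V>50)
        ex=np.zeros((420,560))
        for s in sh: ex=np.maximum(ex,render(c,[boxpts(-60,60,-13,13,20,50)],(*s,yaw),1))
        ex=cv2.dilate(ex,np.ones((9,9)))>0
        roi=(cv2.dilate(render(c,R0,q0,1),np.ones((25,25)))>0)&~ex
        prep.append((c,cv2.GaussianBlur(cv2.morphologyEx(m.astype(np.uint8),cv2.MORPH_CLOSE,np.ones((5,5))).astype(np.float32),(0,0),1),roi))
    f=lambda v:sum((((cv2.GaussianBlur(render(c,R0,[v[0],v[1],v[2]/100],2),(0,0),1)-m)**2)[roi]).sum() for c,m,roi in prep)
    x0=np.array([q0[0],q0[1],q0[2]*100]);r=minimize(f,x0,method="Nelder-Mead",options=dict(xatol=.05,fatol=.05,initial_simplex=[x0]+[x0+d for d in np.diag([8,8,8])]))
    a=r.x[2]/100;print(n,r.x,r.fun/sum(m[k].sum() for _,m,k in prep))
    for s in sh: d=np.array(s)-r.x[:2];print(" shaft in rack",d@[np.cos(a),np.sin(a)],d@[-np.sin(a),np.cos(a)])
E
```

```text
near [ 449.81363325 -245.08328375   -4.34223509] 0.002017067362743608
 shaft in rack 0.5241246248997136 -56.146888852323265
 shaft in rack 8.676272296516634 60.31676422596616
far [ 638.5909693  -197.70072356   11.25984362] 0.001992459776767996
 shaft in rack -2.2539082895309517 0.4568672949106953
 shaft in rack 10.946569930294425 59.34657246285933
```

```bash
cat > go.py <<'E'
import sys
from h import *
# usage: go.py x y z shaft_yaw(rad): turn first, then the shift in tool axes
x,y,z,psi=map(float,sys.argv[1:5]); s=sense()
Rm=R.from_rotvec(s["ee_rot"]).as_matrix();az=np.arctan2(Rm[1,0],Rm[0,0])
t=np.degrees((az-(np.pi+psi)+np.pi)%(2*np.pi)-np.pi)
a=az-np.radians(t);d=np.array([x,y,z])-s["ee_pos"]
print("t",round(s["time_s"],2),"ee",s["ee_pos"].round(1),"turn",round(t,2),"shift mm",np.round([d[0]*np.cos(a)+d[1]*np.sin(a),d[0]*np.sin(a)-d[1]*np.cos(a),-d[2]],1))
E
python3 go.py 448 -302 120 -.045
```

```text
t 4.3 ee [496.7 201.3 331.6] turn 2.48 shift mm [  26.  -505.   211.6]
```

Call:
send_rows --increments '[[0.3,[0,0,0.012],2.5],[0.3,[0.0022,-0.042,0.01],0],[0.3,[0.0022,-0.042,0.01],0],[0.3,[0.0022,-0.042,0.01],0],[0.3,[0.0022,-0.042,0.01],0],[0.3,[0.0022,-0.042,0.01],0],[0.3,[0.0022,-0.042,0.01],0],[0.3,[0.0022,-0.042,0.01],0],[0.3,[0.0022,-0.042,0.01],0],[0.3,[0.0022,-0.042,0.01],0],[0.3,[0.0022,-0.042,0.01],0],[0.3,[0.002,-0.042,0.01],0],[0.3,[0.002,-0.043,0.01],0],[0.3,[0,0,0.02],0],[0.3,[0,0,0.02],0],[0.3,[0,0,0.02],0],[0.3,[0,0,0.02],0],[0.3,[0,0,0],0],[0.3,[0,0,0],0],[0.3,[0,0,0],0]]' --force 80

```text
time_s: 6.3
ee_pos: [448.9, -301.8, 120.7]
ee_rot: [0.071, 3.139, -0.001]
force: [-0.0, -0.2, 0.5]
opening: 55.5
finger_force: 0.0
```

```bash
python3 - <<'E'
from fit import *
exec(open("b.py").read().split("close=")[0].split("W={")[0]) if 0 else None
src=open("b.py").read();bmdef=src[src.index("def bm"):src.index("close=")];exec(bmdef)
c,im=snap("wrist","w4");print(sense()["ee_pos"],sense()["ee_rot"],sense()["opening"])
for a,p,b in blobs(bm(im,"g"),100,5000): print(a,p,b,onz(c,p,38.4)[:2].round(1))
E
python3 go.py 448 -302 18 -.045
```

```text
[ 449.02751407 -301.69731976  120.7071228 ] [ 7.01739820e-02  3.13843054e+00 -8.45417522e-04] 55.529526895415074
494 [276.7, 198.7] [260, 191, 35, 16] [ 430.7 -300.5]
543 [427.6, 208.6] [409, 199, 39, 19] [ 443.8 -183.9]
439 [276.7, 244.9] [260, 237, 34, 17] [ 468.6 -302.1]
479 [420.9, 253.8] [403, 243, 37, 20] [ 481.5 -185.9]
t 6.35 ee [ 449.  -301.7  120.7] turn 0.02 shift mm [  1.   -0.3 102.7]
```

View pics/w4.png

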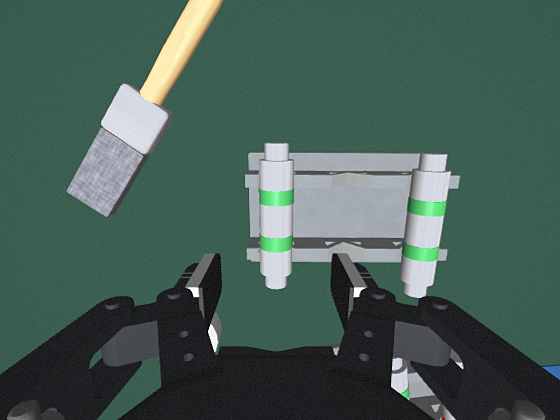

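The view from 120 mm up shows the shaft at about (277,221), centred between the fingers. I'll descend and grip.

Call:
send_rows --increments '[[0.3,[0,0,0.03],0],[0.3,[0,0,0.03],0],[0.3,[0,0,0.025],0],[0.3,[0,0,0.018],0],[0.3,[0,0,0],0],[0.3,[0,0,0],0],[-0.6,[0,0,0],0],[-0.6,[0,0,0],0],[-0.6,[0,0,0],0],[-0.6,[0,0,0],0],[-0.6,[0,0,0],0],[-0.6,[0,0,0],0]]' --force 80

```text
time_s: 7.55
ee_pos: [449.5, -301.9, 17.9]
ee_rot: [0.07, 3.138, -0.001]
force: [-0.7, 0.0, 6.3]
opening: 24.1
finger_force: 78.1
```

Call:
send_rows --increments '[[-0.6,[0,0,-0.015],0],[-0.6,[0,0,-0.03],0],[-0.6,[0,0,-0.03],0],[-0.6,[0,0,-0.025],4.0],[-0.6,[0.0061,0.045,0],0],[-0.6,[0.0061,0.045,0],0],[-0.6,[0.0061,0.045,0],0],[-0.6,[0.0061,0.045,0],0],[-0.6,[0.0061,0.045,0],0],[-0.6,[0.0061,0.045,0],0],[-0.6,[0.0061,0.045,0],0],[-0.6,[0.0061,0.045,0],0],[-0.6,[0.0061,0.045,0],0],[-0.6,[0.0061,0.045,0],0],[-0.6,[0.0061,0.045,0],0],[-0.6,[0.0061,0.045,0],0],[-0.6,[0.0061,0.045,0],0],[-0.6,[0,0,0],0],[-0.6,[0,0,0],0],[-0.6,[0,0,0],0]]'

```text
time_s: 9.55
ee_pos: [436.4, 287.6, 116.5]
ee_rot: [0.181, 3.136, -0.002]
force: [-0.4, -1.4, -0.8]
opening: 23.9
finger_force: 79.0
```

```bash
cat > rk.py <<'E'
import sys
from fit import *
# rk.py name: fit green/red rack from current wrist view with held shaft at TCP masked; report groove targets
which,f=sys.argv[1:3];c,im=snap("wrist",f);s=sense();H,S,V=hsv(im)
q0=(431.4,231,-.115) if which=="g" else (626.6,191.5,.152)
m=(abs(H-74)<8)&(S>60)&(V>118) if which=="g" else ((H<8)|(H>172))&(S>80)&(V>50)
R0=rackparts();m=cv2.morphologyEx(m.astype(np.uint8),cv2.MORPH_CLOSE,np.ones((9,9))).astype(np.float32)
roi=(cv2.dilate(render(c,R0,q0,1),np.ones((41,41)))>0)
occ=(S<50)|(V<60)
if which=="g": occ|=(abs(H-66)<5)&(S>110)&(V>110)
occ=cv2.dilate(cv2.morphologyEx(occ.astype(np.uint8),cv2.MORPH_OPEN,np.ones((7,7))),np.ones((15,15)))>0
roi&=~occ
b=lambda a:cv2.GaussianBlur(a,(0,0),1.5)
f=lambda v:((b(render(c,R0,[v[0],v[1],v[2]/100],2))-b(m))**2)[roi].sum()
x0=np.array([q0[0],q0[1],q0[2]*100]);r=minimize(f,x0,method="Nelder-Mead",options=dict(xatol=.05,fatol=.05,initial_simplex=[x0]+[x0+d for d in np.diag([6,6,6])]))
a=r.x[2]/100;print("rack",r.x.round(2),"res",r.fun/m[roi].sum(),"ee",s["ee_pos"].round(1),s["opening"])
for g in(-58,0,58): print(g,(r.x[:2]+g*np.array([-np.sin(a),np.cos(a)])).round(1))
e=(np.abs(b(render(c,R0,[r.x[0],r.x[1],a],2))-b(m))*roi*255).astype(np.uint8);cv2.imwrite("pics/err.png",e)
E
python3 rk.py g w5
```

```text
rack [431.55 231.27 -11.44] res 0.03535540298413685 ee [436.6 287.4 116.6] 24.100544814496274
-58 [424.9 173.6]
0 [431.6 231.3]
58 [438.2 288.9]
```

View pics/w5.png

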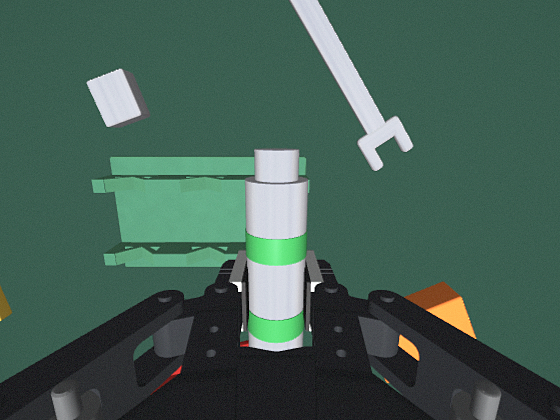

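The shaft is squarely held, with bands at rows of about 249 and 328, and the rack fit agrees with the earlier one.

```bash
python3 - <<'E'
from fit import *
im=cv2.imread("pics/w5.png")[:,:,::-1];c=cal("wrist");H,S,V=hsv(im)
m=(abs(H-66)<6)&(S>85)&(V>60);m=cv2.morphologyEx(m.astype(np.uint8),cv2.MORPH_OPEN,np.ones((3,3)))
for a,p,b in blobs(m,400): print(a,p,b,onz(c,p,sense()["ee_pos"][2]+19+13)[:2].round(1))
E
python3 go.py 438.2 288.8 17.9 -.115
```

```text
1572 [275.6, 249.8] [245, 233, 62, 33] [414.5 289.9]
1212 [275.5, 328.2] [248, 313, 56, 30] [450.1 285.6]
t 9.6 ee [436.6 287.4 116.6] turn -0.08 shift mm [-1.5  1.6 98.7]
```

Call:
send_rows --increments '[[-0.6,[-0.0043,0.0016,0.02],0],[-0.6,[0,0,0.03],0],[-0.6,[0,0,0.025],0],[-0.6,[0,0,0.012],0],[-0.6,[0,0,0.006],0],[-0.6,[0,0,0.0052],0],[-0.6,[0,0,0],0],[-0.6,[0,0,0],0]]'

```text
time_s: 10.4
ee_pos: [441.3, 289.4, 19.2]
ee_rot: [0.18, 3.136, -0.001]
force: [-1.9, -5.3, 3.9]
opening: 23.9
finger_force: 79.4
```

Call:
send_rows --increments '[[-0.6,[0,-0.001,0.0008],0],[-0.6,[0,0,0],0],[0.1,[0,0,0],0],[0.1,[0,0,0],0],[0.1,[0,0,0],0],[0.1,[0,0,0],0],[0.1,[0,0,-0.02],0],[0.3,[0,0,-0.04],0],[0.3,[0,0,-0.041],-4.0],[0.3,[0,0,0],0]]'

```text
time_s: 11.4
ee_pos: [444.1, 292.0, 124.3]
ee_rot: [0.067, 3.132, 0.012]
force: [1.2, 0.1, 0.6]
opening: 55.5
finger_force: 0.0
```

```bash
python3 go.py 456 -186 17.5 -.045; python3 - <<'E'
from h import *
snap("wrist","w6")
E
```

```text
t 11.4 ee [444.1 292.  124.3] turn 0.12 shift mm [ -33.4 -476.9  106.8]
```

View pics/w6.png

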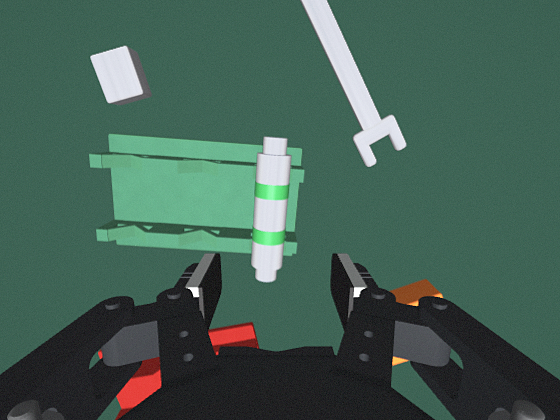

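The shaft lies squarely in the outer green groove, at about (271,210). Next is shaft B.

Call:
send_rows --increments '[[0.3,[-0.003,-0.0433,0],0],[0.3,[-0.003,-0.0433,0],0],[0.3,[-0.003,-0.0433,0],0],[0.3,[-0.003,-0.0433,0],0],[0.3,[-0.003,-0.0433,0],0],[0.3,[-0.003,-0.0433,0],0],[0.3,[-0.003,-0.0433,0],0],[0.3,[-0.003,-0.0433,0],0],[0.3,[-0.003,-0.0433,0],0],[0.3,[-0.003,-0.0433,0],0],[0.3,[-0.0034,-0.0439,0],0],[0.3,[0,0,0],0],[0.3,[0,0,0],0],[0.3,[0,0,0],0]]'

```text
time_s: 12.85
ee_pos: [452.4, -187.1, 117.4]
ee_rot: [-0.067, -3.139, -0.001]
force: [0.4, 0.3, -0.1]
opening: 55.4
finger_force: 0.0
```

```bash
cat > bd.py <<'E'
import sys
from fit import *
# bd.py colour pic : tape bands in the wrist view, x from the lit top (z 48.6), y from the axis (z 38.4)
k,f=sys.argv[1:3];c,im=snap("wrist",f);H,S,V=hsv(im);dz=float(sys.argv[3]) if len(sys.argv)>3 else 0
m=(abs(H-66)<6)&(S>85)&(V>60) if k=="g" else ((H<8)|(H>172))&(S>80)&(V>50)
m=cv2.morphologyEx(m.astype(np.uint8),cv2.MORPH_OPEN,np.ones((3,3)))
for a,p,b in blobs(m,120,2500): print(a,p,b,"x",onz(c,p,48.6+dz)[0].round(1),"y",onz(c,p,38.4+dz)[1].round(1))
E
python3 bd.py g w7;python3 go.py 456 -186 17.5 -.045
```

```text
494 [277.5, 211.5] [261, 204, 34, 16] x 440.7 y -185.4
435 [277.0, 257.5] [261, 250, 33, 16] x 476.9 y -187.4
t 12.9 ee [ 452.7 -186.8  117.6] turn 0.18 shift mm [ -3.3   0.9 100.1]
```

Call:
send_rows --increments '[[0.3,[-0.0033,0.0007,0.03],0],[0.3,[0,0,0.03],0],[0.3,[0,0,0.025],0],[0.3,[0,0,0.015],0],[0.3,[0,0,0],0],[0.3,[0,0,0],0],[-0.6,[0,0,0],0],[-0.6,[0,0,0],0],[-0.6,[0,0,0],0],[-0.6,[0,0,0],0],[-0.6,[0,0,0],0],[-0.6,[0,0,0],0]]'

```text
time_s: 14.1
ee_pos: [457.4, -186.2, 19.8]
ee_rot: [0.068, 3.139, 0.005]
force: [-2.0, 5.1, 7.4]
opening: 24.5
finger_force: 59.0
```

```bash
python3 go.py 428.5 230.8 117 -.115
```

```text
t 14.1 ee [ 457.4 -186.2   19.8] turn 4.09 shift mm [ 76.6 410.9 -97.2]
```

Call:
send_rows --increments '[[-0.6,[0,0,0],0],[-0.6,[0,0,-0.017],0],[-0.6,[0,0,-0.03],0],[-0.6,[0,0,-0.03],0],[-0.6,[0,0,-0.02],4.1],[-0.6,[0.0075,0.0411,0],0],[-0.6,[0.0075,0.0411,0],0],[-0.6,[0.0075,0.0411,0],0],[-0.6,[0.0075,0.0411,0],0],[-0.6,[0.0075,0.0411,0],0],[-0.6,[0.0075,0.0411,0],0],[-0.6,[0.0075,0.0411,0],0],[-0.6,[0.0075,0.0411,0],0],[-0.6,[0.0075,0.0411,0],0],[-0.6,[0.0075,0.0411,0],0],[-0.6,[0,0,0],0],[-0.6,[0,0,0],0],[-0.6,[0,0,0],0]]'

```text
time_s: 15.9
ee_pos: [429.3, 227.6, 115.4]
ee_rot: [0.184, 3.136, -0.001]
force: [-0.2, -0.4, -2.3]
opening: 24.1
finger_force: 79.3
```

```bash
python3 bd.py g w8 98;python3 go.py 430.2 230.8 17.5 -.115
```

```text
537 [357.6, 205.2] [340, 196, 37, 18] x 393.1 y 265.8
1488 [275.7, 259.3] [246, 243, 61, 32] x 411.6 y 229.0
478 [354.3, 251.8] [337, 243, 36, 18] x 412.1 y 263.5
1174 [275.4, 334.7] [248, 318, 56, 32] x 446.7 y 224.3
t 15.95 ee [429.4 227.3 115.4] turn -0.17 shift mm [-0.4  3.5 97.9]
```

Call:
send_rows --increments '[[-0.6,[-0.0013,0.0033,0.02],0],[-0.6,[0,0,0.03],0],[-0.6,[0,0,0.025],0],[-0.6,[0,0,0.012],0],[-0.6,[0,0,0.006],0],[-0.6,[0,0,0.003],0],[-0.6,[0,0,0],0],[-0.6,[0,0,0],0]]'

```text
time_s: 16.75
ee_pos: [431.1, 231.1, 20.1]
ee_rot: [0.183, 3.136, -0.001]
force: [-2.2, -5.7, 3.0]
opening: 24.1
finger_force: 79.5
```

Call:
send_rows --increments '[[-0.6,[0,-0.001,0.0005],0],[-0.6,[0,0,0],0],[0.1,[0,0,0],0],[0.1,[0,0,0],0],[0.1,[0,0,0],0],[0.1,[0,0,0],0],[0.1,[0,0,-0.02],0],[0.1,[0,0,-0.04],0],[0.1,[0,0,-0.037],-6.75],[0.1,[0,0,0],-6.75],[0.1,[0,0,0],0],[0.1,[0,0,0],0]]'

```text
time_s: 17.95
ee_pos: [430.2, 230.8, 115.2]
ee_rot: [0.184, -3.135, 0.001]
force: [0.1, 1.2, -1.1]
opening: 47.4
finger_force: 0.0
```

```bash
python3 bd.py g w9;python3 go.py 634 -198 117 .12
```

```text
511 [280.1, 207.3] [263, 196, 36, 22] x 414.5 y 232.4
514 [354.7, 222.3] [337, 210, 37, 23] x 419.3 y 290.6
459 [269.0, 252.6] [253, 241, 35, 21] x 450.2 y 228.2
t 18.0 ee [430.  230.7 114.9] turn -0.14 shift mm [-151.2 -450.    -2.1]
```

Call:
send_rows --increments '[[0.1,[-0.0137,-0.041,0],0],[0.1,[-0.0137,-0.041,0],0],[0.1,[-0.0137,-0.041,0],0],[0.1,[-0.0137,-0.041,0],0],[0.1,[-0.0137,-0.041,0],0],[0.1,[-0.0137,-0.041,0],0],[0.1,[-0.0137,-0.041,0],0],[0.1,[-0.0137,-0.041,0],0],[0.1,[-0.0137,-0.041,0],0],[0.1,[-0.0137,-0.041,0],0],[0.1,[-0.014,-0.04,0],0],[0.1,[0,0,0],0],[0.1,[0,0,0],0],[0.1,[0,0,0],0]]'

```text
time_s: 19.4
ee_pos: [633.9, -195.9, 114.6]
ee_rot: [0.189, -3.134, -0.002]
force: [0.6, -0.5, -1.1]
opening: 47.0
finger_force: 0.0
```

```bash
python3 bd.py g w10;python3 bd.py r w10b;python3 go.py 634 -198 18.5 .12
```

```text
517 [273.0, 199.5] [256, 192, 35, 16] x 612.9 y -200.3
458 [273.5, 246.8] [257, 239, 34, 16] x 648.6 y -195.5
951 [513.0, 301.7] [494, 286, 39, 33] x 671.9 y 6.5
533 [349.1, 217.2] [331, 208, 37, 18] x 619.6 y -140.6
179 [354.7, 261.4] [341, 256, 23, 14] x 653.3 y -129.5
t 19.5 ee [ 634.3 -195.4  115.4] turn 0.11 shift mm [ 0.6 -2.5 96.9]
```

Call:
send_rows --increments '[[0.1,[0.001,-0.0021,0.03],0],[0.1,[0,0,0.03],0],[0.1,[0,0,0.022],0],[0.1,[0,0,0.014],0],[0.1,[0,0,0],0],[0.1,[0,0,0],0],[-0.6,[0,0,0],0],[-0.6,[0,0,0],0],[-0.6,[0,0,0],0],[-0.6,[0,0,0],0],[-0.6,[0,0,0],0],[-0.6,[0,0,0],0],[-0.6,[0,0,0],0]]'

```text
time_s: 20.8
ee_pos: [634.7, -197.8, 22.0]
ee_rot: [-0.19, 3.134, 0.005]
force: [-2.4, 4.5, 5.9]
opening: 23.7
finger_force: 78.1
```

```bash
python3 go.py 427.8 173 117 -.115
```

```text
t 20.8 ee [ 634.7 -197.8   22. ] turn 13.53 shift mm [248.1 344.6 -95. ]
```

Call:
send_rows --increments '[[-0.6,[0,0,-0.015],0],[-0.6,[0,0,-0.03],0],[-0.6,[0,0,-0.03],0],[-0.6,[0,0,-0.02],6.77],[-0.6,[0,0,0],6.77],[-0.6,[0.0247,0.0344,0],0],[-0.6,[0.0247,0.0344,0],0],[-0.6,[0.0247,0.0344,0],0],[-0.6,[0.0247,0.0344,0],0],[-0.6,[0.0247,0.0344,0],0],[-0.6,[0.0247,0.0344,0],0],[-0.6,[0.0247,0.0344,0],0],[-0.6,[0.0247,0.0344,0],0],[-0.6,[0.0247,0.0344,0],0],[-0.6,[0.0247,0.0344,0],0],[-0.6,[0,0,0],0],[-0.6,[0,0,0],0],[-0.6,[0,0,0],0]]'

```text
time_s: 22.6
ee_pos: [429.3, 169.2, 115.6]
ee_rot: [0.186, 3.135, 0.001]
force: [-0.2, -0.7, -1.8]
opening: 23.7
finger_force: 79.0
```

```bash
python3 bd.py g w11 96;python3 go.py 428.8 172.6 22 -.115
```

```text
594 [435.9, 195.2] [416, 186, 41, 18] x 393.3 y 241.1
548 [357.9, 197.9] [340, 190, 37, 17] x 390.8 y 208.4
1490 [275.6, 245.5] [246, 230, 60, 31] x 406.5 y 171.3
535 [428.9, 242.5] [410, 232, 39, 20] x 412.6 y 238.5
487 [354.4, 245.1] [337, 236, 36, 18] x 410.2 y 205.9
1150 [275.7, 321.9] [249, 307, 55, 29] x 441.9 y 166.8
t 22.65 ee [429.3 169.  115.4] turn -0.25 shift mm [ 0.9  3.5 93.4]
```

Call:
send_rows --increments '[[-0.6,[0.0003,0.0034,0.02],0],[-0.6,[0,0,0.03],0],[-0.6,[0,0,0.022],0],[-0.6,[0,0,0.012],0],[-0.6,[0,0,0.006],0],[-0.6,[0,0,0.004],0],[-0.6,[0,0,0],0],[-0.6,[0,0,0],0]]'

```text
time_s: 23.45
ee_pos: [428.9, 172.8, 21.8]
ee_rot: [0.184, 3.136, -0.001]
force: [-3.7, -4.8, 4.5]
opening: 23.9
finger_force: 79.7
```

Call:
send_rows --increments '[[-0.6,[0,-0.0008,0.0005],0],[-0.6,[0,0,0],0],[0.1,[0,0,0],0],[0.1,[0,0,0],0],[0.1,[0,0,0],0],[0.1,[0,0,0],0],[0.1,[0,0,-0.02],0],[0.1,[0,0,-0.04],0],[0.1,[0,0,-0.036],-6.75],[0.3,[0,0,0],-6.75],[0.3,[0,0,0],0],[0.3,[0,0,0],0]]'

```text
time_s: 24.65
ee_pos: [427.8, 172.9, 115.8]
ee_rot: [0.183, -3.135, 0.001]
force: [-0.8, -1.2, 0.1]
opening: 55.2
finger_force: 0.0
```

```bash
python3 bd.py g w12;python3 go.py 636 -139 117 .122
```

```text
519 [281.2, 200.6] [264, 189, 36, 22] x 407.2 y 174.8
513 [355.3, 218.4] [338, 207, 37, 22] x 414.1 y 232.8
550 [427.8, 232.8] [409, 220, 40, 24] x 418.8 y 290.8
469 [270.1, 246.4] [253, 235, 36, 21] x 443.0 y 170.6
493 [410.9, 275.9] [393, 263, 38, 24] x 454.5 y 286.4
t 24.7 ee [427.6 172.8 115.4] turn -0.3 shift mm [-168.9 -334.8   -1.6]
```

Call:
send_rows --increments '[[0.3,[-0.0188,-0.0372,0],0],[0.3,[-0.0188,-0.0372,0],0],[0.3,[-0.0188,-0.0372,0],0],[0.3,[-0.0188,-0.0372,0],0],[0.3,[-0.0188,-0.0372,0],0],[0.3,[-0.0188,-0.0372,0],0],[0.3,[-0.0188,-0.0372,0],0],[0.3,[-0.0188,-0.0372,0],0],[0.3,[-0.0188,-0.0372,0],0],[0.3,[0,0,0],0],[0.3,[0,0,0],0],[0.3,[0,0,0],0]]'

```text
time_s: 25.9
ee_pos: [635.4, -137.7, 115.2]
ee_rot: [0.188, -3.134, -0.002]
force: [0.5, 0.6, -0.4]
opening: 55.4
finger_force: 0.0
```

```bash
python3 bd.py r w13;python3 go.py 636 -139 18.5 .122
```

```text
1639 [550.4, 256.2] [534, 192, 26, 105] x 633.0 y 81.3
526 [274.0, 206.3] [257, 198, 35, 17] x 619.3 y -140.7
460 [273.8, 253.1] [257, 245, 34, 17] x 655.3 y -136.4
t 25.95 ee [ 635.6 -137.3  115.6] turn -0.08 shift mm [-0.2 -1.8 97.1]
```

Red shaft's middle is at (637.3,-138.6), so I'll grip it there.

Call:
send_rows --increments '[[0.3,[0,-0.0015,0.03],0],[0.3,[0,0,0.03],0],[0.3,[0,0,0.022],0],[0.3,[0,0,0.015],0],[0.3,[0,0,0],0],[0.3,[0,0,0],0],[-0.6,[0,0,0],0],[-0.6,[0,0,0],0],[-0.6,[0,0,0],0],[-0.6,[0,0,0],0],[-0.6,[0,0,0],0],[-0.6,[0,0,0],0],[-0.6,[0,0,0],0]]'

```text
time_s: 27.25
ee_pos: [637.3, -139.1, 21.2]
ee_rot: [-0.188, 3.134, 0.004]
force: [-2.4, 2.5, 6.1]
opening: 23.9
finger_force: 78.0
```

```bash
python3 go.py 625.5 191 117 .152
```

```text
t 27.25 ee [ 637.3 -139.1   21.2] turn -1.83 shift mm [-38.3 328.  -95.8]
```

Call:
send_rows --increments '[[-0.6,[0,0,-0.015],0],[-0.6,[0,0,-0.03],0],[-0.6,[0,0,-0.03],0],[-0.6,[0,0,-0.021],-1.8],[-0.6,[-0.0049,0.041,0],0],[-0.6,[-0.0049,0.041,0],0],[-0.6,[-0.0049,0.041,0],0],[-0.6,[-0.0049,0.041,0],0],[-0.6,[-0.0049,0.041,0],0],[-0.6,[-0.0049,0.041,0],0],[-0.6,[-0.0049,0.041,0],0],[-0.6,[-0.0049,0.041,0],0],[-0.6,[0,0,0],0],[-0.6,[0,0,0],0],[-0.6,[0,0,0],0]]'

```text
time_s: 28.75
ee_pos: [626.3, 187.4, 116.0]
ee_rot: [-0.233, 3.132, -0.002]
force: [-0.5, -0.5, -2.6]
opening: 23.7
finger_force: 78.8
```

```bash
python3 rk.py r w14; python3 bd.py r w14b 95; python3 go.py 626.6 191 21 .152
```

```text
rack [624.61 190.07  15.11] res 0.0026163349378527504 ee [626.4 187.  116. ] 23.509385068951943
-58 [633.3 132.7]
0 [624.6 190.1]
58 [615.9 247.4]
1184 [275.9, 330.4] [248, 314, 56, 31] x 644.2 y 190.7
t 28.85 ee [626.4 187.  115.9] turn -0.26 shift mm [-0.8  3.9 94.9]
```

View pics/w14.png

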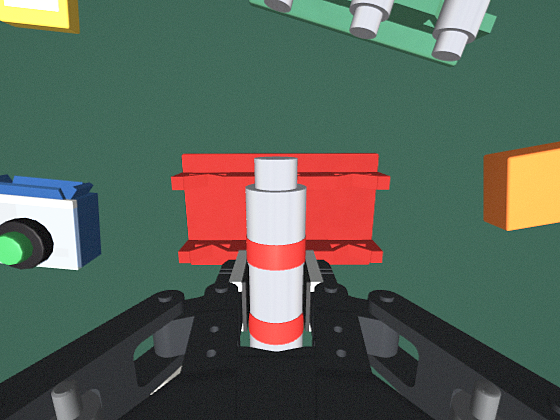

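The red shaft is held squarely, its visible bands at rows of about 253 and 330, over the middle of the empty red rack. I'll lower it.

Call:
send_rows --increments '[[-0.6,[0.0006,0.0031,0.02],-0.3],[-0.6,[0,0,0.03],0],[-0.6,[0,0,0.022],0],[-0.6,[0,0,0.012],0],[-0.6,[0,0,0.006],0],[-0.6,[0,0,0.004],0],[-0.6,[0,0,0],0],[-0.6,[0,0,0],0]]'

```text
time_s: 29.65
ee_pos: [625.8, 191.9, 22.5]
ee_rot: [-0.243, 3.13, -0.0]
force: [1.0, -2.7, -0.9]
opening: 23.6
finger_force: 79.0
```

Call:
send_rows --increments '[[-0.6,[0,-0.0012,0.001],0],[-0.6,[0,0,0],0],[-0.6,[0,0,0],0],[0.1,[0,0,0],0],[0.1,[0,0,0],0],[0.1,[0,0,0],0],[0.1,[0,0,0],0],[0.1,[0,0,-0.02],0],[0.1,[0,0,-0.04],0],[0.1,[0,0,-0.036],0],[1,[0,0,0],0],[1,[0,0,0],0]]'

```text
time_s: 30.85
ee_pos: [625.5, 191.6, 117.3]
ee_rot: [-0.245, 3.13, 0.002]
force: [-0.4, -0.4, -0.4]
opening: 74.2
finger_force: 0.0
```

```bash
python3 rk.py r w15; python3 bd.py r w15b;  python3 go.py 470 -8 200 .045; python3 - <<'E'
from fit import *
im=cv2.imread("pics/w15.png")[:,:,::-1];c=cal("wrist");H,S,V=hsv(im)
m=((H<8)|(H>172))&(S>80)&(V>50)
# bands are enclosed by light steel: bright red on rows of the shaft, brighter than rack
print([ (u,v,im[v,u].tolist()) for v in range(150,300,6) for u in (276,)])
E
```

```text
rack [624.47 190.22  15.15] res 0.003278541154752107 ee [624.5 191.5 115.9] 81.00176297576915
-58 [633.2 132.9]
0 [624.5 190.2]
58 [615.7 247.6]
t 30.95 ee [624.  191.3 115.1] turn 6.37 shift mm [ 162.8 -192.2  -84.9]
[(276, 150, [233, 236, 244]), (276, 156, [229, 232, 240]), (276, 162, [229, 231, 240]), (276, 168, [233, 235, 245]), (276, 174, [231, 232, 242]), (276, 180, [233, 234, 243]), (276, 186, [229, 232, 241]), (276, 192, [231, 234, 242]), (276, 198, [255, 120, 108]), (276, 204, [255, 124, 112]), (276, 210, [255, 115, 105]), (276, 216, [229, 231, 241]), (276, 222, [230, 232, 241]), (276, 228, [230, 232, 242]), (276, 234, [231, 234, 242]), (276, 240, [230, 233, 242]), (276, 246, [255, 111, 102]), (276, 252, [255, 110, 100]), (276, 258, [249, 224, 236]), (276, 264, [231, 232, 241]), (276, 270, [233, 234, 243]), (276, 276, [233, 234, 242]), (276, 282, [234, 236, 244]), (276, 288, [230, 232, 240]), (276, 294, [210, 221, 232])]
```

Call:
send_rows --increments '[[1,[0,0,-0.02],6.4],[1,[0.0271,-0.032,-0.011],0],[1,[0.0271,-0.032,-0.011],0],[1,[0.0271,-0.032,-0.011],0],[1,[0.0271,-0.032,-0.011],0],[1,[0.0271,-0.032,-0.011],0],[1,[0.0271,-0.032,-0.011],0],[1,[0,0,0],0],[1,[0,0,0],0],[1,[0,0,0],0]]'

```text
time_s: 31.95
ee_pos: [470.8, -6.6, 201.5]
ee_rot: [0.072, -3.14, 0.001]
force: [0.2, 0.7, 0.2]
opening: 85.7
finger_force: 0.0
```

```bash
cat > cd.py <<'E'
import sys
from fit import *
c,im=snap("wrist",sys.argv[1]);q0=tuple(map(float,sys.argv[2:5]));H,S,V=hsv(im)
m=((abs(H-30)<6)&(S>40)&(V>90))|(V>200);m=cv2.morphologyEx(m.astype(np.uint8),cv2.MORPH_CLOSE,np.ones((9,9)))
m=cv2.morphologyEx(m,cv2.MORPH_OPEN,np.ones((5,5)))
for z in(True,False): print("card",*fit([(c,m)],[boxpts(-50,50,-25,25,0,14)],q0,pad=15,free_z=z,sig=1))
e=sense();print(e["ee_pos"].round(1),e["ee_rot"].round(3))
E
python3 cd.py w16 460 -10 .045
```

```text
card [ 5.03672788e+02 -3.24415360e+01  3.10138112e-02 -5.85541979e+01] 0.030156149242471633
card [ 4.95007356e+02 -2.79828769e+01  4.67458891e-02] 0.25889394743925787
[471.   -6.5 201.5] [ 7.200e-02 -3.139e+00  2.000e-03]
```

View pics/w16.png

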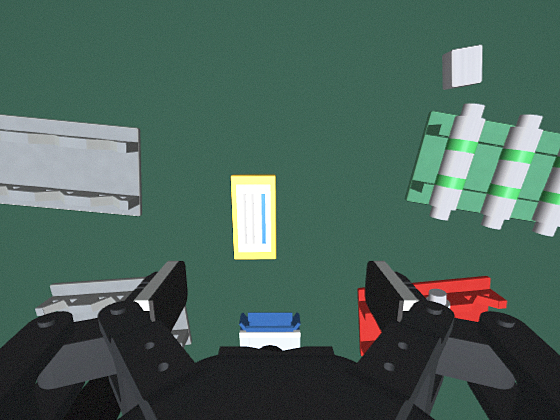

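The card has been knocked aside and now has its centre at about (254,217), with corners (232,176) and (276,258). I'll refit it and the dock from this view.

```bash
python3 - <<'E'
from fit import *
c=cal("wrist")
P=[onz(c,p,14)[:2] for p in((232,176),(275,176),(276,258),(234,259))];print(np.round(P,1).tolist())
E
python3 cd.py w17 496 -30 .03; python3 cd.py w17b 496 -30 -.03
```

```text
[[451.4, -56.3], [449.3, -8.7], [546.9, -3.1], [550.5, -53.1]]
card [ 4.99797037e+02 -3.13768548e+01  4.64174350e-02 -3.11835540e+00] 0.001486642147712009
card [ 4.99000496e+02 -3.12253354e+01  4.95664029e-02] 0.0028276300014361323
[471.   -6.6 201.5] [ 7.200e-02 -3.139e+00  2.000e-03]
card [ 4.99744962e+02 -3.14420257e+01  5.23944380e-02 -3.40577570e+00] 0.00231888405106797
card [ 4.98916401e+02 -3.09735164e+01  5.43518401e-02] 0.002853485248252078
[471.1  -6.8 201.6] [ 7.200e-02 -3.139e+00  2.000e-03]
```

Call:
send_rows --increments '[[1,[-0.035,0,0.01],0],[1,[-0.035,0,0.01],0],[1,[-0.035,0,0.01],0],[1,[-0.035,0,0.01],0],[1,[-0.035,-0.008,0.01],0],[1,[0,0,0],0],[1,[0,0,0],0],[1,[0,0,0],0]]'

```text
time_s: 32.9
ee_pos: [645.6, -7.9, 152.2]
ee_rot: [0.07, -3.14, -0.0]
force: [-0.0, -0.1, 0.4]
opening: 85.4
finger_force: 0.0
```

```bash
python3 - <<'E'
from h import *
import pickle
c,im=snap("wrist","w18");pickle.dump((c,im),open("w18.pkl","wb"));print(sense()["ee_pos"],c[1])
x0,y0,x1,y1=180,150,380,300
cv2.imwrite("pics/w18c.png",cv2.resize(im[y0:y1,x0:x1],None,fx=4,fy=4,interpolation=cv2.INTER_CUBIC)[:,:,::-1])
E
```

```text
[645.6302124   -7.7125697  152.85242085] [579.24358906 -10.83446119 294.75070622]
```

View pics/w18c.png

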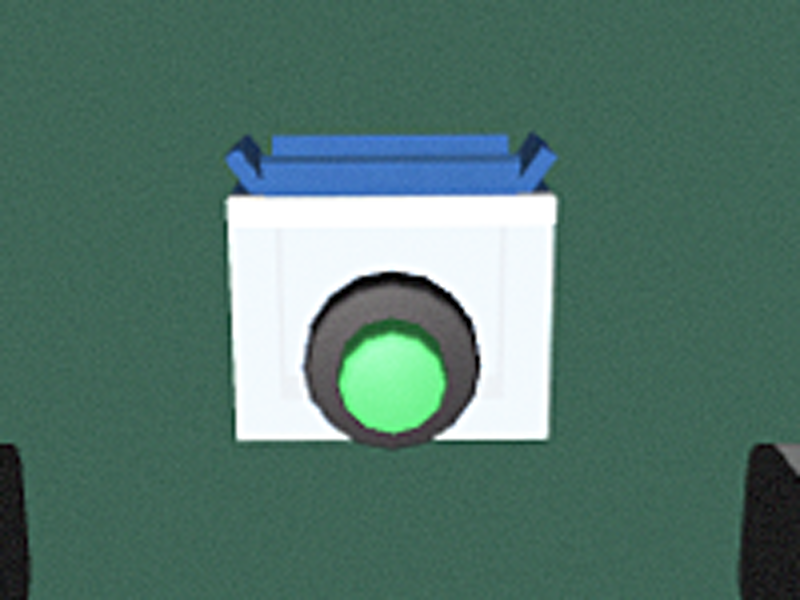

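The crop shows the dock square to the tool, with its centre column at about 392 in the crop (277.6 in the image). The roof front edge is at crop row 196, the rear edge at 440 and the button top at (392,376).

```bash
python3 - <<'E'
from h import *
import pickle
c,im=pickle.load(open("w18.pkl","rb"))
f=lambda u,v,z:onz(c,((u+.5)/4-.5+180,(v+.5)/4-.5+150),z)[:2].round(1)
print("roof F",f(228,197,34),f(556,194,34),"R",f(237,440,34),f(549,439,34))
print("button",f(392,376,52),"throat",f(262,178,20),f(522,178,20),"lip floor tip",f(272,136,7),f(509,136,7),"lip floor bend",f(272,158,12),f(515,158,12))
print("side lip tips z34",f(228,150,31),f(555,150,31))
E
python3 go.py 471.4 -32.5 60 .05
```

```text
roof F [636.5 -43.3] [632.6  29.7] R [695.  -40.6] [691.5  32.9]
button [670.6  -5.2] throat [634.7 -37.1] [632.   23.7] lip floor tip [626.9 -36.1] [624.3  21.4] lip floor bend [631.3 -35.6] [628.8  22.6]
side lip tips z34 [626.5 -43.8] [623.2  29.2]
t 32.95 ee [645.6  -7.7 152.9] turn -0.32 shift mm [175.3 -16.   92.9]
```

Call:
send_rows --increments '[[1,[0.035,-0.0032,0.018],-0.3],[1,[0.035,-0.0032,0.018],0],[1,[0.035,-0.0032,0.018],0],[1,[0.035,-0.0032,0.018],0],[1,[0.035,-0.0032,0.02],0],[1,[0,0,0],0],[1,[0,0,0],0],[1,[0,0,0],0]]'

```text
time_s: 33.75
ee_pos: [474.0, -31.8, 61.9]
ee_rot: [-0.079, 3.137, 0.002]
force: [0.8, 0.0, 0.1]
opening: 85.1
finger_force: 0.0
```

```bash
python3 cd.py w19 499 -31 .05; python3 go.py 471.4 -32.6 0 .05
```

```text
card [ 5.02857975e+02 -3.11190497e+01  5.13590842e-02 -4.49044578e+00] 0.007640019396707134
card [ 5.01185686e+02 -3.11253063e+01  4.85612534e-02] 0.020726461886295875
[474.2 -32.   61.8] [-7.900e-02  3.137e+00  1.000e-03]
t 33.8 ee [474.2 -32.   61.8] turn 0.01 shift mm [ 2.8 -0.5 61.8]
```

Call:
send_rows --increments '[[1,[0.002,0,0.025],0],[1,[0,0,0.02],0],[1,[0,0,0.01],0],[1,[0,0,0.005],0],[1,[0,0,0],0],[1,[0,0,0],0]]' --force 50

```text
time_s: 34.4
ee_pos: [471.1, -32.7, 1.0]
ee_rot: [-0.077, 3.139, -0.0]
force: [0.3, 0.4, -0.3]
opening: 85.2
finger_force: 0.0
```

Call:
send_rows --increments '[[-0.1,[0,0,0.001],0],[-0.1,[0,0,0],0],[-0.1,[0,0,0],0],[-0.1,[0,0,0],0],[-0.1,[0,0,0],0],[-0.1,[0,0,0],0],[-0.1,[0,0,0],0]]' --force 80

```text
time_s: 35.1
ee_pos: [470.9, -32.5, 0.3]
ee_rot: [-0.078, 3.139, 0.001]
force: [-1.4, -0.6, 6.9]
opening: 47.9
finger_force: 82.9
```

Call:
send_rows --increments '[[-0.1,[0,0,-0.01],0],[-0.1,[0,0,-0.02],0],[-0.1,[-0.015,0.0043,0],0],[-0.1,[-0.02,0.0043,0],0],[-0.1,[-0.015,0.0043,0],0],[-0.1,[-0.011,0.0043,0],0],[-0.1,[0,0,0],0],[-0.1,[0,0,0],0],[-0.1,[0,0,0],0]]'

```text
time_s: 36.0
ee_pos: [529.2, -12.8, 29.2]
ee_rot: [0.076, -3.14, -0.0]
force: [-0.8, -0.9, -1.4]
opening: 47.9
finger_force: 82.6
```

```bash
python3 go.py 531.7 -12.1 13.8 .05; python3 - <<'E'
from h import *
c,im=snap("wrist","w20");print(sense()["force"],sense()["opening"],sense()["finger_force"])
cv2.imwrite("pics/w20.png",im[:,:,::-1])
E
```

```text
t 36.0 ee [529.2 -12.8  29.2] turn -0.08 shift mm [-2.5  0.6 15.4]
[ 0.26219293 -0.66938359 -1.00393592] 48.11872660085988 82.60729551315308
```

View pics/w20.png

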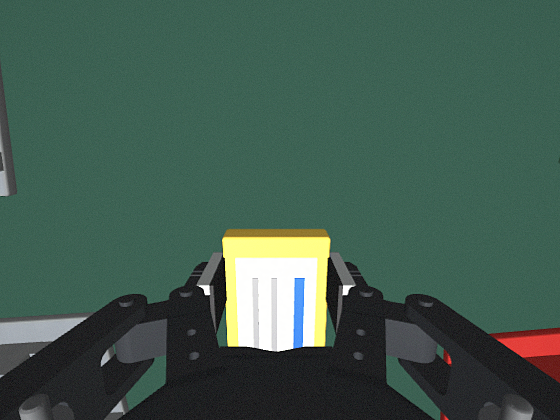

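The card is held square, with its rear edge at row 237 from column 224 to 329. I'll lower it to slot height and enter the lips slowly.

Call:
send_rows --increments '[[-0.1,[-0.001,0.0006,0.008],0],[-0.1,[-0.0015,0,0.0075],0],[-0.1,[0,0,0],0],[-0.1,[0,0,0],0],[-0.1,[-0.005,0,0],0],[-0.1,[-0.005,0,0],0],[-0.1,[-0.005,0,0],0],[-0.1,[-0.005,0,0],0],[-0.1,[-0.005,0,0],0],[-0.1,[-0.005,0,0],0],[-0.1,[0,0,0],0],[-0.1,[0,0,0],0]]'

```text
time_s: 37.25
ee_pos: [562.6, -10.2, 13.7]
ee_rot: [0.078, -3.14, 0.0]
force: [-0.4, 0.6, -0.5]
opening: 47.9
finger_force: 82.6
```

```bash
python3 go.py 605.9 -8.4 14 .05; python3 - <<'E'
from h import *
s=sense();print(s["force"].round(1),s["moment"].round(2))
E
```

```text
t 37.25 ee [562.6 -10.2  13.7] turn -0.04 shift mm [-43.3  -0.3  -0.3]
[-0.4  0.6 -0.5] [-0.06  0.02 -0.03]
```

Call:
send_rows --increments '[[-0.1,[-0.005,0,0],0],[-0.1,[-0.005,0,0],0],[-0.1,[-0.005,0,0],0],[-0.1,[-0.005,-0.0003,0],0],[-0.1,[0,0,0],0],[-0.1,[0,0,0],0]]'

```text
time_s: 37.85
ee_pos: [582.7, -9.6, 13.7]
ee_rot: [0.077, -3.14, 0.0]
force: [-0.4, -0.3, -0.7]
opening: 47.9
finger_force: 82.6
```

Call:
send_rows --increments '[[-0.1,[-0.005,0,0],0],[-0.1,[-0.005,0,0],0],[-0.1,[-0.005,0,0],0],[-0.1,[-0.004,0,0],0],[-0.1,[-0.002,0,0],0],[-0.1,[0,0,0],0],[-0.1,[0,0,0],0]]'

```text
time_s: 38.55
ee_pos: [603.5, -8.5, 13.7]
ee_rot: [0.077, -3.14, -0.0]
force: [0.4, -0.1, 0.5]
opening: 48.2
finger_force: 82.6
```

Call:
send_rows --increments '[[-0.1,[-0.0015,0,0],0],[-0.1,[-0.0015,0,0],0],[-0.1,[-0.0015,0,0],0],[-0.1,[-0.0015,0,0],0],[-0.1,[0,0,0],0],[-0.1,[0,0,0],0]]'

```text
time_s: 39.15
ee_pos: [606.0, -8.3, 12.8]
ee_rot: [0.077, -3.133, -0.001]
force: [-8.1, -0.0, 3.4]
opening: 48.1
finger_force: 83.0
```

Call:
send_rows --increments '[[-0.1,[-0.002,0,0],0],[-0.1,[0,0,0],0],[-0.1,[0,0,0.0005],0],[0.6,[0.004,0,0],0],[0.6,[0,0,0],0],[0.6,[0,0,0],0],[0.6,[0,0,0],0],[0.6,[0,0,-0.03],0],[0.6,[0,0,-0.04],0],[-1,[0,0,-0.04],0],[-1,[0,0,0],0],[-1,[0,0,0],0],[-1,[0,0,0],0]]'

```text
time_s: 40.45
ee_pos: [607.0, -8.0, 122.3]
ee_rot: [0.078, -3.139, -0.0]
force: [0.5, 0.7, -0.6]
opening: 10.0
finger_force: 0.0
```

```bash
python3 - <<'E'
from fit import *
c,im=snap("wrist","w21");print(sense()["ee_pos"],sense()["opening"])
H,S,V=hsv(im);m=(abs(H-30)<6)&(S>40)&(V>90);print(blobs(m,100))
cs,ims=snap("scene","s2")
a=cv2.resize(im[90:300,140:420],(400,300));b=cv2.resize(ims[140:290,190:420],(400,300))
b2=cv2.resize(ims[170:270,240:400],(400,250));cv2.imwrite("pics/chk.png",np.hstack([a,b])[:,:,::-1])
E
python3 go.py 670.6 -5.2 75 .05
```

```text
[606.73172324  -8.02224216 121.91625816] 2.2135006064903595
[(1212, [275.4, 206.1], [245, 189, 62, 53])]
t 40.55 ee [606.7  -8.1 121.8] turn -0.03 shift mm [-64.   -0.3  46.8]
```

View pics/chk.png

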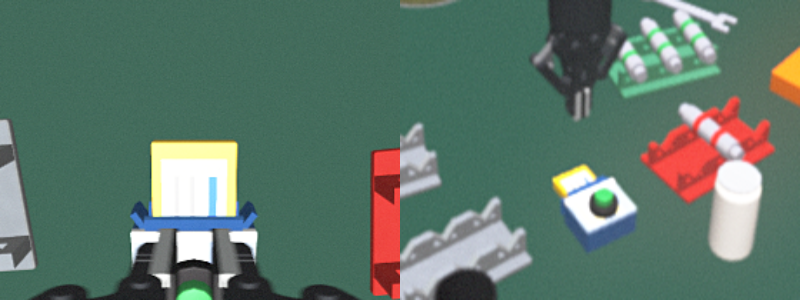

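The check views show the card in the dock with half of it out, its visible rear edge near image row 189. All four shafts are in their racks, and both intake racks are empty. I'll check the protrusion numerically.

```bash
python3 - <<'E'
from fit import *
c=cal("wrist");im=cv2.imread("pics/w21.png")[:,:,::-1]
for s in(-50,-53,-56):
    print(s,proj(c,[[634.6+s,-7+s*.05,26],[634.6+s,-7+s*.05,12]]).round(1).tolist())
print([(v,im[v,275].tolist()) for v in range(184,206,2)])
E
```

```text
-50 [[275.5, 190.9], [275.5, 188.0]]
-53 [[275.5, 187.3], [275.5, 184.5]]
-56 [[275.5, 183.6], [275.5, 181.0]]
[(184, [65, 107, 91]), (186, [66, 112, 98]), (188, [136, 110, 43]), (190, [255, 255, 141]), (192, [255, 255, 177]), (194, [255, 255, 173]), (196, [255, 255, 175]), (198, [255, 255, 171]), (200, [255, 255, 169]), (202, [255, 255, 255]), (204, [255, 255, 255])]
```

Call:
send_rows --increments '[[-1,[-0.025,0,0],0],[-1,[-0.025,0,0.01],0],[-1,[-0.014,-0.0003,0.02],0],[-1,[0,0,0.02],0],[-1,[0,0,0.01],0],[-1,[0,0,0.007],0],[-1,[0,0,0],0],[-1,[0,0,0],0]]'

```text
time_s: 41.35
ee_pos: [671.8, -5.5, 57.1]
ee_rot: [-0.077, 3.14, 0.0]
force: [-0.5, -0.5, 0.3]
opening: 0.0
finger_force: 0.0
```

Call:
send_rows --increments '[[-1,[0,0,0.004],0],[-1,[0,0,0.003],0],[-1,[0,0,0.003],0],[-1,[0,0,0.003],0],[-1,[0,0,0.002],0],[-1,[0,0,0],0],[-1,[0,0,0],0],[-1,[0,0,0],0]]'

```text
time_s: 42.15
ee_pos: [672.9, -5.5, 49.4]
ee_rot: [-0.077, 3.138, 0.006]
force: [-15.1, 0.8, 40.0]
opening: -0.2
finger_force: 19.9
```

Call:
send_rows --increments '[[-1,[0,0,-0.005],0],[-1,[0,0,0],0],[-1,[0,0,0],0]]'

```text
time_s: 42.45
ee_pos: [672.9, -5.5, 49.9]
ee_rot: [-0.078, 3.137, 0.002]
force: [-4.8, 0.0, 15.7]
opening: 0.2
finger_force: 8.0
```

```bash
python3 - <<'E'
from fit import *
s=sense();print(s["ee_pos"],s["force"].round(1))
c,im=snap("scene","s3");t,imt=snap("top","t3")
a=cv2.resize(im[215:275,275:345],(420,360),interpolation=cv2.INTER_CUBIC);im0=cv2.imread("pics/s2.png")[:,:,::-1];b=cv2.resize(im0[215:275,275:345],(420,360),interpolation=cv2.INTER_CUBIC)
cv2.imwrite("pics/btn.png",cv2.resize(np.hstack([a,b]),(800,343))[:,:,::-1])
E
```

```text
[672.9410043   -5.46656919  49.92704985] [-4.8  0.  15.7]
```

View pics/btn.png

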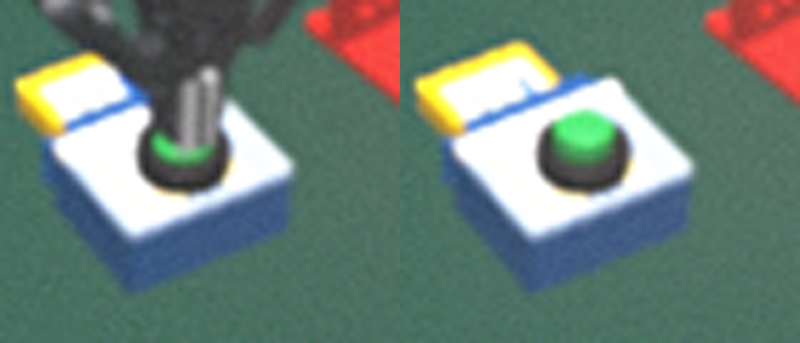

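The view shows the button pushed down level with its collar under the fingertips. To tell a bottomed button from contact on the collar, I'll check where the spring force disappears as I rise.

Call:
send_rows --increments '[[-1,[0,0,-0.004],0],[-1,[0,0,0],0],[-1,[0,0,0],0]]'

```text
time_s: 42.85
ee_pos: [672.8, -5.4, 51.0]
ee_rot: [-0.078, 3.138, -0.0]
force: [2.3, 0.2, 3.6]
opening: -0.0
finger_force: 1.7
```

Call:
send_rows --increments '[[-1,[0,0,-0.0015],0],[-1,[0,0,0],0],[-1,[0,0,0],0]]'

```text
time_s: 43.15
ee_pos: [671.8, -5.3, 51.8]
ee_rot: [-0.078, 3.14, -0.0]
force: [2.3, 0.0, 4.2]
opening: -0.0
finger_force: 1.5
```

Call:
send_rows --increments '[[-1,[0,0,-0.0015],0],[-1,[0,0,0],0],[-1,[0,0,0],0]]'

```text
time_s: 43.45
ee_pos: [671.3, -5.3, 53.2]
ee_rot: [0.078, -3.14, -0.0]
force: [2.1, -0.3, 1.8]
opening: 0.1
finger_force: 1.2
```

Call:
send_rows --increments '[[-1,[0,0,-0.002],0],[-1,[0,0,0],0],[-1,[0,0,0],0]]'

```text
time_s: 43.75
ee_pos: [671.0, -5.3, 55.0]
ee_rot: [0.078, -3.14, -0.0]
force: [1.1, 0.5, 1.7]
opening: 0.1
finger_force: 0.8
```

Spring contact persists from about 50 up to 56 mm, so the full 6 mm of travel was reached. I'll retract and do a final numeric check.

Call:
send_rows --increments '[[-1,[0,0,-0.02],0],[-1,[0,0,-0.04],0],[-1,[0.03,0,-0.03],0],[-1,[0.03,0,-0.03],0],[-1,[0.03,0,0],0],[-1,[0,0,0],0],[-1,[0,0,0],0],[-1,[0,0,0],0]]'

```text
time_s: 44.55
ee_pos: [581.9, -9.3, 174.8]
ee_rot: [0.079, -3.14, 0.0]
force: [-0.4, -0.3, -0.3]
opening: -0.3
finger_force: 0.0
```

```bash
python3 - <<'E'
from fit import *
c,im=snap("wrist","w22");H,S,V=hsv(im);print(sense()["ee_pos"],sense()["time_s"])
m=(abs(H-30)<6)&(S>40)&(V>90);B=[b for b in blobs(m,100)];print(B)
for s in(-50,-53): print(s,proj(c,[[634.6+s,-7+s*.05,26],[634.6+s,-7+s*.05,12]]).round(1).tolist())
g=(abs(H-66)<6)&(S>85)&(V>60);g=cv2.morphologyEx(g.astype(np.uint8),cv2.MORPH_OPEN,np.ones((2,2)))
for a,p,b in blobs(g,60,900): print(a,p,onz(c,p,48.6)[0].round(1),onz(c,p,38.4)[1].round(1))
r=((H<8)|(H>172))&(S>80)&(V>50);r2=(V>200)&(S<60)
t,d=ray(c,(0,0));print("red shaft axis pix",proj(c,[[624.5-50,190.2-7.5,44],[624.5+50,190.2+7.5,44]]).round(0).tolist())
E
```

```text
[582.04368626  -9.49228812 174.78064651] 44.6
[(805, [276.0, 218.1], [251, 205, 50, 42])]
-50 [[275.6, 205.5], [275.6, 202.4]]
-53 [[275.6, 202.5], [275.6, 199.6]]
477 [515.4, 5.7] 409.4 176.7
544 [499.8, 53.7] 443.6 172.8
215 [551.4, 67.8] 451.8 219.4
red shaft axis pix [[480.0, 209.0], [472.0, 304.0]]
```

```bash
python3 -c "
from workcell import *
print(job_done())"
```

```text
the job is handed in; nothing more can be done
None
```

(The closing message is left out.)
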